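Gather the giant bean seeds in the pouring corner of a sorting tray

TASK

Turn the clamp knob on the stand until its steel finger is swung fully clear of the orange tray, then lift the tray by its bow handle and tilt it, without spilling, so that the cut-off corner is lowest and all five bean seeds slide together into that corner. Finish while holding the tray like that, up in the air and clear of the stand, tilted and still: do not put it down or let go. Leave the jar, the tin and the carton alone.

Things in the scene. Friction and masses are not known exactly. Their poses are not given: they have to be found in the camera images.
- stand: Fixed aluminium stand bolted to the bench: plate 130 (x) x 180 (y) x 8 mm, the tray sits on it. Origin under the plate's centre on the bench; z up. A steel post stands 106 mm from the origin along the stand's own -x axis and carries the clamp knob.
- clamp (a joint): Angle (rad) of the clamp knob about its upright axis, counter-clockwise from above, -1.57 to 1.57; friction 0.05 N m, stays where left. At 0 its steel finger points along the stand's +x, over the tray's rim, and stops the tray from being lifted; starts within 0.3 of 0. Turned either way to 1.2 or more the finger is clear of the tray.
- clamp_grip (a point): Grip point of the clamp knob, on its axis, 82 mm above the bench; turns with it: x along the steel finger and the grip bar. The black grip bar is 46 mm long (x), 14 wide (y), 62 to 96 mm above the bench. Below it a hub disc of radius 19 mm (52 to 62 mm high) and the steel finger (16 mm wide, 6 thick, underside 52 mm high) reaching 46 mm from the axis.
- tray: Orange tray, 150 (x) x 200 (y) x 40 mm high, walls 4, floor 5 mm, about 0.45 kg; origin at the centre of its underside, z up, axes along the stand's at the start. Its -x -y corner is cut off diagonally (45 mm along each side), the others are square. The clamp is at the middle of its -x side, the rim 48 mm above the bench. Smooth floor: waxy seeds slide from about 12 deg of tilt, surely at 30.
- tray_handle (a point): Centre of the tray's fixed steel bow handle: a flat bar running along the tray's y from end wall to end wall above the middle, 14 mm thick (x) and 22 mm high, centre 117 mm above the tray's underside (125 mm above the bench at the start); the space under it is open. Axes as the tray's.
- tray_corner (a point): Point on the tray's inner floor at the middle of the cut-off corner's diagonal wall; at tray coordinates (-49.5, -74.5, 5) mm. Axes as the tray's.
- seed0: One of five alike giant bean seeds: dark brown, kidney shaped, 36 x 23 mm and 18 mm thick, 12 g, lying loose in the tray away from the cut-off corner; origin at its centre.
- seed1: One of five alike giant bean seeds: dark brown, kidney shaped, 36 x 23 mm and 18 mm thick, 12 g, lying loose in the tray away from the cut-off corner; origin at its centre.
- seed2: One of five alike giant bean seeds: dark brown, kidney shaped, 36 x 23 mm and 18 mm thick, 12 g, lying loose in the tray away from the cut-off corner; origin at its centre.
- seed3: One of five alike giant bean seeds: dark brown, kidney shaped, 36 x 23 mm and 18 mm thick, 12 g, lying loose in the tray away from the cut-off corner; origin at its centre.
- seed4: One of five alike giant bean seeds: dark brown, kidney shaped, 36 x 23 mm and 18 mm thick, 12 g, lying loose in the tray away from the cut-off corner; origin at its centre.
- jar: Bystander: glass seed jar with metal cap, 60 mm across, 85 mm high, standing on the bench; origin under its centre.
- tin: Bystander: round closed metal tin, 80 mm across, 50 mm high; origin under its centre.
- sieve_box: Bystander: small closed cardboard carton 90 x 70 x 50 mm; origin under its centre.

How it is judged:
By the outcome, as a careful person would: the job done as asked, in the order asked, and still so for the second after the job is handed in, while the arm keeps its last pose, push and grip.
It also fails if it takes over 51 s, if anything falls off the work surface, if the arm or the gripper's body presses on something with over 40 N, if the wrist force passes 120 N, or if a joint passes its speed limit or range.

ROBOT

A 6-joint arm with a two-finger parallel gripper is mounted at the origin on the work surface. World frame = base frame: x ahead of the robot, y to its left, z up, the work surface at z = 0. Lengths are in m, angles in rad, forces in N, time in s.
With the tool pointing down it reaches from about 0.25 to 0.775 m from the base axis. Payload 4 kg.
Tool frame: the origin (TCP) lies at the very end of the fingers, on their centre line; the grasp point (between the pads) lies behind it (bot.grip_point_offset is the z of the grasp point in the tool frame, in m); z points along the fingers, y is the line along which they close (so a half turn about z gives the same grasp; the last joint's range is limited). The gripper opens to 85 mm and grips with 20 to 120 N. Pads are 22 mm wide; open, the fingers measure 114 mm over their backs; the gripper's body (76 mm by 85 mm) begins 54 mm behind the grasp point. The pads swing forward as they close: fully open they stand 13 mm farther back than shut.
Start: joints at [-1.366, 0.087, 1.371, -0, 1.684, -0.103], TCP at [0.167, -0.524, 0.231] pointing down, gripper open.
Joint ranges: [-3.1, 3.1], [-0.76, 2.03], [0.27, 2.55], [-1.08, 4.22], [0.17, 2.65], [-2.57, 2.57]. Speed limits (rad/s): [2.79, 2.79, 3.14, 3.14, 3.14, 3.14].

INTERFACE

Orientations are given as [roll, pitch, yaw] about the fixed x, y, z axes, in that order (R = Rz(yaw) Ry(pitch) Rx(roll)).
In Python, from cell import bot gives the robot as it stands.
- The arm moves only by the tool step_arm, never from a script. Its arguments are lists of equal length, an entry for each row: "delta_pos": the shift along the tool's x, y, z in mm, a list of three; "twist": the turn about the tool's z in rad. In form: {"delta_pos": [[dx, dy, dz], ...], "twist": [twist, ...]}. A call has 1 to 8 rows; each row is the pose to reach, as a shift and turn from the pose commanded when the call began, along the tool's axes at that moment; what a row does not reach only later rows make up. A row lasts 1/10 s, in which the tool goes at most 50 mm and 8.59 degrees, less where a joint would pass 70% of its speed; a pose out of reach is approached as far as the arm can. A call with a gripper value outside its range is refused whole. "fingers" is the finger opening in mm, from 0 to 85.4, set as the call begins (left out, the last holds). The fingers move at their own pace and stop on an object; "force" is the grip in N (left out, the last holds). Time passes only in rows, so rows that repeat a pose let the fingers close. It gives the time, the measured TCP pose, the force, the opening and the grip force at its end, in the units of the state.
- bot.observe(): the state, without advancing time (a new reading comes with each control period).
- bot.read_camera(name): name is "side" or "top"; returns a dict with "img" (420x560x3 uint8, red, green, blue), "K" (3x3 intrinsics, pixels), "R" (3x3) and "t" (3): a world point X has camera coordinates R X + t. Camera axes: x right, y down, z forward; pixel columns grow to the right and rows downward; lengths in m; the calibration is good to about 2 mm. A picture is of the moment at which its call begins. There is no depth.
- bot.close_job(): hands the job in; it is judged then, once.
The state is a dict: "clock": time; "q": joint angles; "joint_velocities": joint speeds; "joint_torque": joint torques, N m; "ee_pos": TCP position; "ee_rot": TCP orientation; "ft_force": force on the tool from outside, world axes, zero at the start; "moment": the same for the moment, N m; "width": finger opening in m; "grip_force": force on a finger pad.
Only numpy, scipy, OpenCV 4.12 (cv2) and the standard library are available. Lean on these libraries where they do the work, as an engineer would, in place of code of your own. Each camera call takes 0.05 s, during which the arm holds its last target. There are 200 camera calls.

## Working session

There is one attempt and no reset: what is moved stays moved. The work goes in short steps, Python scripts to look and compute and a tool call to move; the robot and the scene stay as the last step left them, time stands still between calls to the robot, and variables do not carry over. Pictures are saved under pics/ and viewed, at most 10 in all, crops included, and the job is handed in when it is done.

Besides the shell and the picture viewer there is one more tool, called after "Emit:" as a command line: name --pt "numbers of a row" for each row, then --argument value for the rest. step_arm: Moves the arm, as the interface text tells. Its arguments: {"type":"object","properties":{"delta_pos":{"type":"array"},"twist":{"type":"array"},"fingers":{"type":"number"},"force":{"type":"number"}},"required":["delta_pos","twist"]}

```bash
ls; mkdir -p pics; python3 - <<'E'
from cell import bot
import cv2,pickle
d={}
for n in("side","top"):
    c=bot.read_camera(n);d[n]=c;cv2.imwrite(f"pics/{n}0.png",c["img"][:,:,::-1]);print(n,c["K"].round(1).tolist(),c["R"].round(3).tolist(),c["t"].round(3).tolist())
pickle.dump(d,open("c0.pkl","wb"))
print(bot.observe(),bot.grip_point_offset)
E
```

```text
pics
side [[414.2, 0.0, 279.7], [0.0, 414.2, 213.7], [0.0, 0.0, 1.0]] [[0.985, -0.172, -0.004], [-0.125, -0.7, -0.703], [0.119, 0.693, -0.711]] [-0.531, 0.16, 1.154]
top [[528.4, 0.0, 280.8], [0.0, 528.4, 208.7], [0.0, 0.0, 1.0]] [[-0.018, -1.0, -0.009], [-0.981, 0.02, -0.194], [0.194, 0.005, -0.981]] [0.005, 0.582, 1.349]
{'clock': 0.1, 'q': array([-1.36613667e+00,  8.78948852e-02,  1.37214573e+00, -3.00170826e-05,
        1.68360329e+00, -1.03096286e-01]), 'joint_velocities': array([ 0.00040285, -0.00221085, -0.00365702,  0.0006357 , -0.00038821,
        0.00018029]), 'joint_torque': array([ 1.78427341e-03, -3.53017581e+01, -3.14220285e+01, -1.60277705e-04,
        7.93736108e-03,  1.87360365e-05]), 'ee_pos': array([ 0.16650015, -0.5237069 ,  0.23022703]), 'ee_rot': array([-3.13954921e+00, -1.81427971e-04,  3.07752412e-01]), 'ft_force': array([ 0.65732131,  0.43737118, -0.46971133]), 'moment': array([-0.01854484,  0.0062403 ,  0.01944804]), 'grip_force': 0.0, 'width': 0.08529929028216933} -0.0187
```

View pics/top0.png

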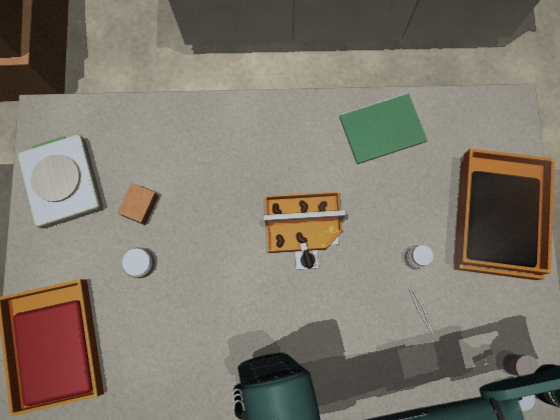

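View pics/side0.png

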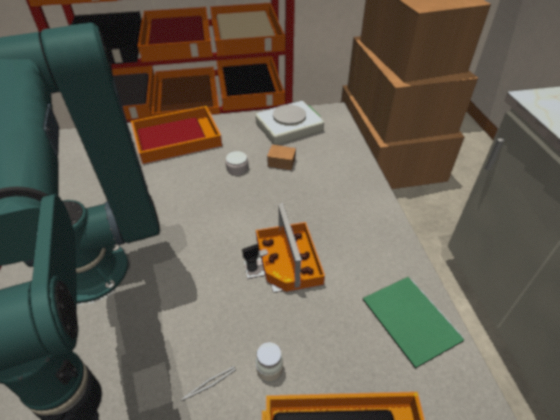

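The top view shows the tray at about (305,222), its handle along row 216, the knob at (307,258) and the cut corner at lower right (335,240). The side view shows the tray at (290,257) and the knob at (252,258). I'll enlarge both for detail.

```bash
python3 - <<'E'
import pickle,cv2,numpy as np
d=pickle.load(open("c0.pkl","rb"))
a=d["top"]["img"][180:280,250:360];b=d["side"]["img"][195:305,230:340]
f=lambda a:cv2.resize(a,(400,400*a.shape[0]//a.shape[1]),interpolation=cv2.INTER_CUBIC)
a,b=f(a),f(b)
o=np.zeros((400,800,3),np.uint8);o[:a.shape[0],:400]=a;o[:b.shape[0],400:]=b
cv2.imwrite("pics/crop.png",o[:,:,::-1])
E
```

```text
(no output)
```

View pics/crop.png

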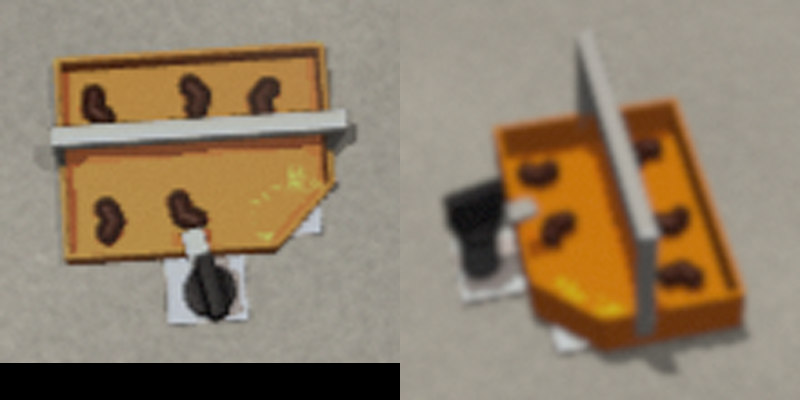

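The crop shows the handle's bright strip in both views, the tray rim, the black grip bar angled slightly and the finger tip over the rim. Next I'll measure these with masks and rays.

```bash
cat > h.py <<'E'
import numpy as np,cv2,pickle
def ray(c,p):
    d=c["R"].T@np.linalg.solve(c["K"],[p[0],p[1],1.]);return -c["R"].T@c["t"],d/np.linalg.norm(d)
def plane(c,p,z):
    o,d=ray(c,p);return o+d*(z-o[2])/d[2]
def tri(c1,p1,c2,p2):
    o1,d1=ray(c1,p1);o2,d2=ray(c2,p2)
    s=np.linalg.lstsq(np.c_[d1,-d2],o2-o1,rcond=None)[0]
    a,b=o1+s[0]*d1,o2+s[1]*d2;return (a+b)/2,np.linalg.norm(a-b)*1000
def mask(c,lo,hi,box):
    h=cv2.cvtColor(c["img"],cv2.COLOR_RGB2HSV);m=cv2.inRange(h,np.array(lo),np.array(hi));k=np.zeros_like(m);x0,y0,x1,y1=box;k[y0:y1,x0:x1]=m[y0:y1,x0:x1]
    return k
def big(m):return max(cv2.findContours(m,cv2.RETR_EXTERNAL,cv2.CHAIN_APPROX_NONE)[0],key=cv2.contourArea)
E
python3 - <<'E'
from h import *
d=pickle.load(open("c0.pkl","rb"));T,S=d["top"],d["side"]
T0=lambda x,y:(250+(x+.5)/3.636-.5,180+(y+.5)/3.636-.5);S0=lambda x,y:(230+(x-399.5)/3.636-.5,195+(y+.5)/3.636-.5)
np.set_printoptions(precision=4,suppress=True)
print("camS",-S["R"].T@S["t"],"camT",-T["R"].T@T["t"])
# manual cross-view picks: handle top ends
for n,a,b in(("h+y",(52,136),(587,33)),("h-y",(347,118),(648,236)),("rim+x+y",(57,60),(676,101)),("rim+x-y",(326,45),(743,295)),("rim-x+y",(67,262),(495,127)),("finger tip",(192,236),(534,208))):
    print(n,*tri(T,T0(*a),S,S0(*b)))
m=mask(T,(5,120,90),(25,255,255),(250,180,360,280));c=cv2.convexHull(big(m));p=cv2.approxPolyDP(c,2.5,True)[:,0]
print("orange hull top",p.tolist());print(np.array([plane(T,q,.048)[:2] for q in p]))
m=mask(T,(0,0,185),(180,45,255),(255,200,355,228));r=cv2.minAreaRect(big(m));print("bar top",r)
b=cv2.boxPoints(r);print(np.array([plane(T,q,.136)[:2] for q in b]))
m=mask(T,(0,0,0),(180,255,75),(290,245,325,272));r=cv2.minAreaRect(big(m));print("knob top",r)
ys,xs=np.nonzero(m);print(xs.mean(),ys.mean())
m=mask(S,(0,0,0),(180,255,70),(236,235,262,275));r=cv2.boundingRect(big(m));print("knob side",r,cv2.boxPoints(cv2.minAreaRect(big(m))).tolist())
g=cv2.cvtColor(T["img"],cv2.COLOR_RGB2GRAY);print(g[246:272,298:320])
E
```

```text
camS [ 0.4055 -0.78    0.9311] camT [ 0.3088 -0.0143  1.4358]
h+y [0.5477 0.0356 0.1332] 2.7888791372789967
h-y [ 0.5543 -0.1676  0.1368] 0.3447121825439841
rim+x+y [0.6207 0.0345 0.0455] 2.5092237345209716
rim+x-y [ 0.6264 -0.1647  0.0494] 1.1525050615310257
rim-x+y [0.4712 0.0292 0.0483] 4.865541859470291
finger tip [ 0.4883 -0.0617  0.0524] 5.859023258977637
orange hull top [[341, 223], [340, 232], [326, 248], [268, 251], [268, 221], [337, 217]]
[[ 0.5416 -0.166 ]
 [ 0.5174 -0.1624]
 [ 0.4756 -0.1238]
 [ 0.4706  0.0292]
 [ 0.5508  0.0281]
 [ 0.558  -0.156 ]]
bar top ((304.4963684082031, 214.9396209716797), (3.327227830886841, 79.33927154541016), 86.53176879882812)
[[ 0.5492  0.0333]
 [ 0.5574 -0.1651]
 [ 0.5489 -0.1653]
 [ 0.5407  0.0329]]
knob top ((307.8103332519531, 258.72412109375), (13.184369087219238, 16.341188430786133), 21.801406860351562)
307.48936170212767 258.8244680851064
knob side (243, 245, 16, 27) [[241.076904296875, 249.61538696289062], [256.66058349609375, 244.04977416992188], [264.57916259765625, 266.2217102050781], [248.9954833984375, 271.7873229980469]]
[[129 1
[... 1711 characters left out ...]
6  57  43  38  20  91 137 152
  153 182 167 154]
 [190 192 191 181 128  61  49  51  32  20  52  52  51  43  26 122 148 152
  149 180 145 144]
 [189 191 190 190 184 130  59  26  28   7  41  50  32  22  34 128 150 175
  185 190 145 138]
 [193 191 190 189 189 182 150 134 111  56  15  21  14  61 155 181 185 187
  190 192 145 139]
 [191 192 190 192 189 191 178 181 167 129  79  60 101 120 129 127 119 116
  131 134 143 149]
 [123 118 118 129 139 136 154 159 156 148 143 134 139 145 147 147 145 145
  143 147 150 148]
 [146 145 139 143 145 149 153 155 155 152 152 148 148 152 154 154 155 151
  148 152 153 150]
 [154 151 150 151 151 148 151 153 155 157 153 150 149 152 154 154 150 148
  147 154 150 152]]
```

```bash
python3 - <<'E'
from h import *
d=pickle.load(open("c0.pkl","rb"));T,S=d["top"],d["side"]
np.set_printoptions(precision=4,suppress=True)
g=cv2.cvtColor(T["img"],cv2.COLOR_RGB2GRAY)
m=((g>=45)&(g<=58)).astype(np.uint8);k=np.zeros_like(m);k[250:268,302:312]=m[250:268,302:312]
c=big(k);r=cv2.minAreaRect(c);print(r)
q=cv2.boxPoints(r);P=np.array([plane(T,x,.096)[:2] for x in q]);print(P,P.mean(0))
# side: top of knob
gs=cv2.cvtColor(S["img"],cv2.COLOR_RGB2GRAY);print(gs[242:262,238:268])
for p in [(0.444,-.0697,.096)]:
    for C in(T,S):
        x=C["K"]@(C["R"]@np.array(p)+C["t"]);print(x[:2]/x[2])
E
```

```text
((307.8823547363281, 258.0294189453125), (16.00735092163086, 4.123105525970459), 75.96376037597656)
[[ 0.4638 -0.0637]
 [ 0.4662 -0.074 ]
 [ 0.4266 -0.0826]
 [ 0.4242 -0.0725]] [ 0.4452 -0.0732]
[[155 156 158 158 158 159 157 158 159 160 160 160 160 160 160 158 155 149
  131 107 105 118 124 109  79  56  47  52  52  52]
 [157 159 159 158 158 156 156 157 157 158 158 157 159 158 153 148 142 130
  113  93  95 113 122 110  82  53  42  42  43  45]
 [157 158 159 158 157 156 155 157 159 157 155 154 150 142 133 121 107  95
   79  71  84 110 121 114  91  66  43  37  35  33]
 [158 156 158 158 156 155 155 155 155 151 144 137 125 110  96  81  67  57
   47  50  70  99 117 120 106  82  61  49  48  41]
 [156 157 157 156 156 153 148 145 137 125 110 100  86  69  57  49  41  38
   34  39  61  91 115 123 118 104  90  79  74  70]
 [156 156 156 154 147 139 125 115 102  86  72  61  54  43  41  39  33  30
   32  35  55  89 113 126 128 122 116 110 105 100]
 [157 157 154 145 127 107  89  76  67  54  47  42  41  38  34  32  28  21
   22  25  46  80 110 127 134 136 135 130 128 122]
 [157 158 149 130  98  73  57 
[... 935 characters left out ...]
0 102  95  98 110 119 125 129 124]
 [155 156 156 148 124  87  53  29  17  21  18  19  17  26  25  30  27  28
   42  77 112 128 115  95  94 112 123 124 128 123]
 [157 157 156 153 137 113  80  46  26  19  20  22  29  29  29  31  28  36
   60 104 145 162 146 112 103 115 125 126 126 119]
 [156 158 156 154 152 136 108  70  41  27  26  28  32  33  34  33  33  42
   77 130 167 182 166 130 109 116 123 125 122 115]
 [156 155 157 156 157 151 134 101  60  33  31  33  35  35  33  35  31  44
   88 139 170 181 169 134 108 115 122 118 114 106]
 [155 154 155 156 155 157 154 125  83  45  28  30  31  30  28  27  30  43
   86 134 166 178 167 133 106 111 116 111 101  91]]
[306.5128 258.5038]
[248.7871 246.1534]
```

Emit:
step_arm --pt "0 50 0" --pt "0 100 0" --pt "0 150 0" --pt "0 200 0" --pt "0 250 0" --pt "0 300 0" --pt "0 350 0" --pt "0 400 0" --twist '[0,0,0,0,0,0,0,0]'

```text
clock: 0.9
ee_pos: [0.2622, -0.8246, 0.1953]
ee_rot: [3.119, -0.001, 0.308]
ft_force: [-0.0, -0.0, -1.4]
width: 0.0853
grip_force: 0.0
```

```bash
python3 - <<'E'
from cell import bot
s=bot.observe();print({k:(s[k].round(3).tolist() if hasattr(s[k],'round') else s[k]) for k in("clock","q","ee_pos","ee_rot")})
E
```

```text
{'clock': 0.9, 'q': [-1.329, 0.911, 0.28, 0.003, 1.929, -0.065], 'ee_pos': [0.262, -0.825, 0.195], 'ee_rot': [3.119, -0.001, 0.308]}
```

Emit:
step_arm --pt "0 100 0" --pt "0 200 0" --pt "0 300 0" --pt "0 400 0" --twist '[0,0,0,0]'

```text
clock: 1.3
ee_pos: [0.2721, -0.8561, 0.1606]
ee_rot: [3.063, 0.0, 0.308]
ft_force: [0.4, -0.6, -1.0]
width: 0.0852
grip_force: 0.0
```

```bash
python3 - <<'E'
from cell import bot
s=bot.observe();print({k:(s[k].round(3).tolist() if hasattr(s[k],'round') else s[k]) for k in("clock","q","ee_pos","ee_rot")})
E
```

```text
{'clock': 1.3, 'q': [-1.328, 0.955, 0.275, 0.005, 1.834, -0.063], 'ee_pos': [0.272, -0.856, 0.161], 'ee_rot': [3.063, 0.0, 0.308]}
```

Emit:
step_arm --pt "0 50 -100" --pt "0 100 -200" --pt "0 150 -300" --pt "0 200 -400" --pt "0 200 -400" --pt "0 200 -400" --pt "0 200 -400" --pt "0 200 -400" --twist '[0,0,0,0,0,0,0,0]'

```text
clock: 2.1
ee_pos: [0.25, -0.7863, 0.3306]
ee_rot: [3.028, -0.0, 0.308]
ft_force: [0.8, -0.1, -0.8]
width: 0.0852
grip_force: 0.0
```

```bash
cat > st.py <<'E'
from cell import bot
s=bot.observe();print({k:(s[k].round(3).tolist() if hasattr(s[k],'round') else s[k]) for k in("clock","q","ee_pos","ee_rot")})
E
python3 st.py
```

```text
{'clock': 2.1, 'q': [-1.335, 0.752, 0.275, 0.009, 2.002, -0.068], 'ee_pos': [0.25, -0.786, 0.331], 'ee_rot': [3.028, -0.0, 0.308]}
```

Emit:
step_arm --pt "0 0 -100" --pt "0 0 -200" --pt "0 0 -300" --pt "0 0 -400" --pt "0 0 -500" --pt "0 0 -500" --pt "0 0 -500" --pt "0 0 -500" --twist '[0,0,0,0,0,0,0,0]'

```text
clock: 2.9
ee_pos: [0.2005, -0.6306, 0.5337]
ee_rot: [2.998, 0.0, 0.308]
ft_force: [0.5, 0.0, 0.0]
width: 0.085
grip_force: 0.0
```

```bash
python3 st.py
```

```text
{'clock': 2.9, 'q': [-1.355, 0.465, 0.275, 0.017, 2.259, -0.08], 'ee_pos': [0.201, -0.631, 0.534], 'ee_rot': [2.998, 0.0, 0.308]}
```

Emit:
step_arm --pt "0 -40 40" --pt "0 -80 80" --pt "0 -120 120" --pt "0 -160 160" --pt "0 -160 160" --pt "0 -160 160" --twist '[0,0,0,0,0,0]'

```text
clock: 3.5
ee_pos: [0.1579, -0.4936, 0.3358]
ee_rot: [3.028, -0.003, 0.308]
ft_force: [-0.8, 0.4, -3.2]
width: 0.0851
grip_force: 0.0
```

```bash
python3 st.py
```

```text
{'clock': 3.5, 'q': [-1.381, -0.063, 1.322, 0.017, 1.771, -0.114], 'ee_pos': [0.158, -0.494, 0.336], 'ee_rot': [3.028, -0.003, 0.308]}
```

Emit:
step_arm --pt "0 -50 0" --pt "0 -100 0" --pt "0 -150 0" --pt "0 -200 0" --pt "0 -250 0" --pt "0 -300 0" --pt "0 -350 0" --pt "0 -400 0" --twist '[0,0,0,0,0,0,0,0]'

```text
clock: 4.3
ee_pos: [0.0657, -0.208, 0.3197]
ee_rot: [3.037, 0.001, 0.307]
ft_force: [0.1, -0.8, 0.0]
width: 0.0855
grip_force: 0.0
```

```bash
python3 st.py; python3 - <<'E'
import numpy as np
from scipy.optimize import least_squares
D=[([.087,1.371,1.684],[.167,-.524,.231]),([.911,.28,1.929],[.262,-.825,.195]),([.955,.275,1.834],[.272,-.856,.161]),([.752,.275,2.002],[.25,-.786,.331]),([.465,.275,2.259],[.201,-.631,.534]),([-.063,1.322,1.771],[.158,-.494,.336])]
def f(p,q):
    a=np.cumsum(q);return np.array([p[0]+p[1]*np.sin(a[0])+p[2]*np.sin(a[1])+p[3]*np.sin(a[2]),p[4]+p[1]*np.cos(a[0])+p[2]*np.cos(a[1])+p[3]*np.cos(a[2])])
r=least_squares(lambda p:np.concatenate([f(p,q)-[np.sqrt(max(np.hypot(e[0],e[1])**2-p[5]**2,0)),e[2]] for q,e in D]),[0,.4,.4,.2,.3,.05]);print(r.x.round(3),r.fun.round(4))
E
```

```text
{'clock': 4.3, 'q': [-1.576, -0.755, 1.801, 0.034, 1.995, -0.296], 'ee_pos': [0.066, -0.208, 0.32], 'ee_rot': [3.037, 0.001, 0.307]}
[-0.018  0.466  0.529  0.674  0.385 -0.   ] [-0.0024  0.0047 -0.0096 -0.0014  0.015  -0.0013  0.0038 -0.001  -0.0189
 -0.0084  0.0122  0.0074]
```

Emit:
step_arm --pt "0 -50 0" --pt "0 -100 0" --pt "0 -150 0" --pt "0 -200 0" --twist '[0,0,0,0]'

```text
clock: 4.7
ee_pos: [0.0592, -0.1862, 0.3452]
ee_rot: [3.078, 0.0, 0.308]
ft_force: [0.5, -0.1, -0.2]
width: 0.0852
grip_force: 0.0
```

```bash
python3 st.py
```

```text
{'clock': 4.7, 'q': [-1.592, -0.756, 1.746, 0.023, 2.091, -0.318], 'ee_pos': [0.059, -0.186, 0.345], 'ee_rot': [3.078, 0.0, 0.308]}
```

Emit:
step_arm --pt "0 -50 0" --pt "0 -100 0" --pt "0 -150 0" --pt "0 -200 0" --twist '[0,0,0,0]'

```text
clock: 5.1
ee_pos: [0.0502, -0.1582, 0.3831]
ee_rot: [3.118, 0.0, 0.308]
ft_force: [0.7, 0.7, -0.4]
width: 0.0854
grip_force: 0.0
```

```bash
python3 st.py
```

```text
{'clock': 5.1, 'q': [-1.629, -0.756, 1.663, 0.011, 2.212, -0.36], 'ee_pos': [0.05, -0.158, 0.383], 'ee_rot': [3.118, 0.0, 0.308]}
```

Emit:
step_arm --pt "0 -50 0" --pt "0 -100 0" --twist '[0,0]'

```text
clock: 5.3
ee_pos: [0.0425, -0.1339, 0.4108]
ee_rot: [-3.13, 0.0, 0.308]
ft_force: [0.9, -0.4, 0.1]
width: 0.0856
grip_force: 0.0
```

```bash
python3 st.py
```

```text
{'clock': 5.3, 'q': [-1.666, -0.756, 1.601, -0.006, 2.307, -0.407], 'ee_pos': [0.043, -0.134, 0.411], 'ee_rot': [-3.13, 0.0, 0.308]}
```

Emit:
step_arm --pt "50 8 26" --pt "100 16 52" --pt "150 23 79" --pt "200 31 105" --pt "250 39 131" --pt "300 47 157" --pt "350 54 183" --pt "402 62 208" --twist '[0,0,0,0,0.03,0.06,0.09,0.09]' --fingers 45

```text
clock: 6.1
ee_pos: [0.3479, -0.0848, 0.2501]
ee_rot: [-3.13, 0.0, 0.219]
ft_force: [0.5, -0.1, 0.3]
width: 0.0448
grip_force: 0.0
```

Emit:
step_arm --pt "0 0 0" --pt "0 0 0" --twist '[0,0]'

```text
clock: 6.3
ee_pos: [0.3461, -0.0856, 0.2498]
ee_rot: [-3.128, 0.004, 0.22]
ft_force: [-0.6, 0.0, 0.3]
width: 0.045
grip_force: 0.0
```

```bash
python3 st.py
```

```text
{'clock': 6.3, 'q': [-0.41, -0.351, 1.722, 0.009, 1.782, 0.943], 'ee_pos': [0.346, -0.086, 0.25], 'ee_rot': [-3.128, 0.004, 0.22]}
```

Emit:
step_arm --pt "33 2 43" --pt "66 5 86" --pt "99 7 128" --pt "99 7 128" --twist '[0,0,0,0]'

```text
clock: 6.7
ee_pos: [0.4428, -0.0699, 0.1195]
ee_rot: [-3.127, 0.006, 0.217]
ft_force: [-1.5, -0.4, 0.5]
width: 0.0446
grip_force: 0.0
```

```bash
python3 - <<'E'
from h import *
from cell import bot
s=bot.observe();print(s["ee_pos"],s["ee_rot"])
S=bot.read_camera("side");T=bot.read_camera("top")
f=lambda a:cv2.resize(a,(400,400),interpolation=cv2.INTER_CUBIC)
cv2.imwrite("pics/k1.png",np.hstack([f(T["img"][180:280,250:350]),f(S["img"][190:290,215:315])])[:,:,::-1])
E
```

```text
[ 0.44276222 -0.06993957  0.11953542] [-3.12688865  0.00564049  0.21698598]
```

View pics/k1.png

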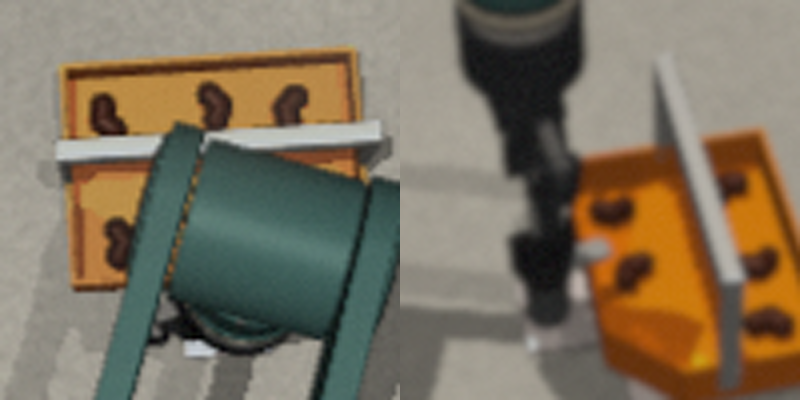

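The gripper stands right above the knob in the side view (its fingers end at about (545,230) in the crop). I'll lower it, then close.

Emit:
step_arm --pt "1 1 26" --pt "2 1 51" --pt "2 1 51" --twist '[0,0,0]'

```text
clock: 7.1
ee_pos: [0.4439, -0.0704, 0.0716]
ee_rot: [-3.129, 0.003, 0.216]
ft_force: [0.5, 0.0, 0.4]
width: 0.0452
grip_force: 0.0
```

Emit:
step_arm --pt "0 0 0" --pt "0 0 0" --pt "0 0 0" --pt "0 0 0" --pt "0 0 0" --twist '[0,0,0,0,0]' --fingers 5 --force 30

```text
clock: 7.6
ee_pos: [0.4473, -0.0728, 0.075]
ee_rot: [-3.137, -0.002, 0.217]
ft_force: [-1.6, -6.0, 3.5]
width: 0.0133
grip_force: 33.4
```

Emit:
step_arm --pt "0 1 0" --pt "0 1 0" --pt "0 1 0" --pt "0 1 0" --pt "0 1 0" --pt "0 1 0" --pt "0 1 0" --pt "0 1 0" --twist '[-0.1,-0.22,-0.34,-0.46,-0.58,-0.7,-0.82,-0.94]'

```text
clock: 8.4
ee_pos: [0.4466, -0.0721, 0.075]
ee_rot: [-3.137, -0.007, 1.162]
ft_force: [-3.7, -1.6, 6.1]
width: 0.0134
grip_force: 33.8
```

Emit:
step_arm --pt "0 0 0" --pt "0 0 0" --pt "0 0 0" --pt "0 0 0" --pt "0 0 0" --twist '[-0.1,-0.2,-0.31,-0.31,-0.31]'

```text
clock: 8.9
ee_pos: [0.4462, -0.072, 0.075]
ee_rot: [-3.139, -0.008, 1.468]
ft_force: [-5.4, -1.6, 7.3]
width: 0.0133
grip_force: 33.8
```

Emit:
step_arm --pt "0 0 0" --pt "0 0 0" --pt "0 0 0" --pt "0 0 -40" --pt "0 0 -80" --pt "0 0 -120" --pt "0 0 -120" --twist '[0,0,0,0,0,0,0]' --fingers 50

```text
clock: 9.6
ee_pos: [0.4499, -0.0732, 0.1986]
ee_rot: [3.133, -0.009, 1.468]
ft_force: [1.3, -0.9, 0.2]
width: 0.05
grip_force: 0.0
```

```bash
python3 - <<'E'
from h import *
from cell import bot
s=bot.observe();print(s["ee_pos"],s["ee_rot"],s["q"].round(3))
S=bot.read_camera("side");T=bot.read_camera("top");pickle.dump(dict(top=T,side=S),open("c1.pkl","wb"))
f=lambda a:cv2.resize(a,(400,400),interpolation=cv2.INTER_CUBIC)
cv2.imwrite("pics/k2.png",np.hstack([f(T["img"][180:280,250:350]),f(S["img"][190:290,230:330])])[:,:,::-1])
E
```

```text
[ 0.44986245 -0.07319723  0.19858659] [ 3.13310414 -0.00866331  1.46798444] [-0.293 -0.122  1.641  0.01   1.615 -0.19 ]
```

View pics/k2.png

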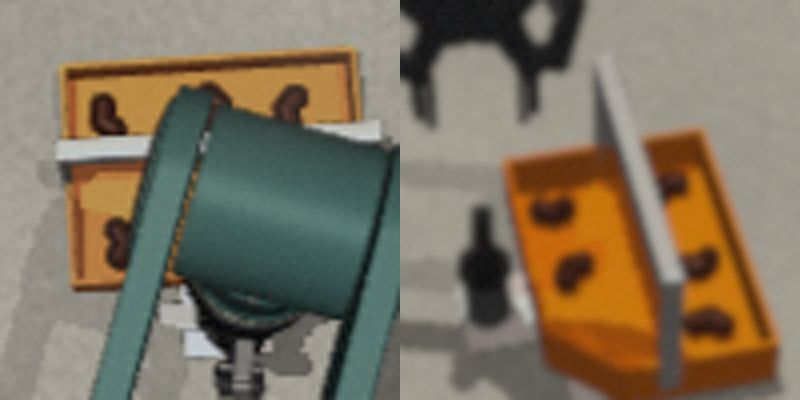

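The knob's finger now points away along +y (in the side view it is hidden behind the hub at (488,290)). It is clear of the tray, and the tray hasn't moved. Next is the handle.

Emit:
step_arm --pt "4 33 0" --pt "9 66 0" --pt "17 99 0" --pt "17 99 0" --pt "17 99 0" --twist '[-0.07,-0.138,-0.138,-0.138,-0.138]'

```text
clock: 10.2
ee_pos: [0.5456, -0.0651, 0.1885]
ee_rot: [-3.133, -0.013, 1.606]
ft_force: [-0.1, -0.2, 0.6]
width: 0.0504
grip_force: 0.0
```

```bash
python3 st.py; python3 - <<'E'
from h import *
from cell import bot
S=bot.read_camera("side");T=bot.read_camera("top")
f=lambda a:cv2.resize(a,(400,400),interpolation=cv2.INTER_CUBIC)
cv2.imwrite("pics/h1.png",np.hstack([f(T["img"][180:280,250:350]),f(S["img"][180:280,240:340])])[:,:,::-1])
E
```

```text
{'clock': 10.2, 'q': [-0.228, 0.106, 1.435, 0.01, 1.612, -0.263], 'ee_pos': [0.546, -0.065, 0.189], 'ee_rot': [-3.133, -0.013, 1.606]}
```

View pics/h1.png

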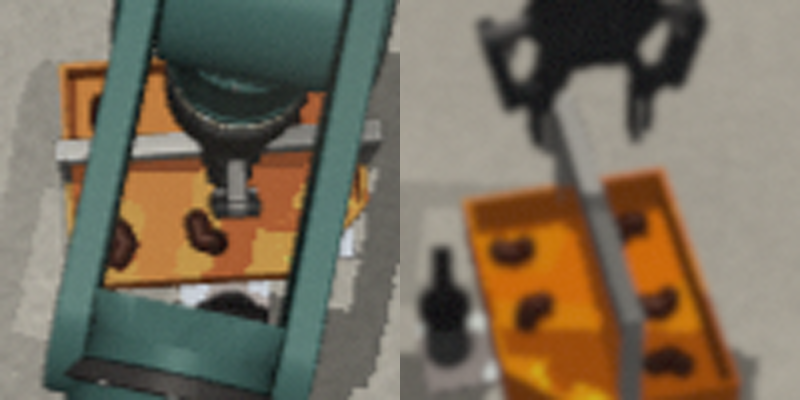

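The fingers (crop x 540 and 637) straddle the bar, so I'll descend with a 4 mm correction and close.

Emit:
step_arm --pt "-1 4 25" --pt "-1 4 55" --pt "-1 4 83" --pt "-1 4 83" --twist '[0,0,0,0]'

```text
clock: 10.7
ee_pos: [0.546, -0.0648, 0.1036]
ee_rot: [-3.129, -0.014, 1.605]
ft_force: [-0.3, 0.1, -0.4]
width: 0.05
grip_force: 0.0
```

Emit:
step_arm --pt "0 0 0" --pt "0 0 0" --pt "0 0 0" --pt "0 0 0" --pt "0 0 0" --pt "0 0 0" --twist '[0,0,0,0,0,0]' --fingers 5 --force 110

```text
clock: 11.3
ee_pos: [0.5516, -0.0658, 0.111]
ee_rot: [3.141, -0.01, 1.606]
ft_force: [-2.1, -0.1, 6.8]
width: 0.0122
grip_force: 108.6
```

```bash
python3 st.py
```

```text
{'clock': 11.3, 'q': [-0.227, 0.154, 1.538, 0.01, 1.451, -0.263], 'ee_pos': [0.552, -0.066, 0.111], 'ee_rot': [3.141, -0.01, 1.606]}
```

Emit:
step_arm --pt "0 0 -6" --pt "0 0 -18" --pt "0 0 -34" --pt "0 0 -52" --pt "0 0 -70" --pt "0 0 -88" --pt "0 0 -106" --pt "0 0 -120" --twist '[0,0,0,0,0,0,0,0]'

```text
clock: 12.1
ee_pos: [0.5507, -0.0668, 0.2292]
ee_rot: [-3.138, -0.012, 1.606]
ft_force: [-0.5, 0.1, -5.1]
width: 0.0122
grip_force: 107.5
```

Emit:
step_arm --pt "0 0 -16" --pt "0 0 -36" --pt "0 0 -56" --pt "0 0 -76" --pt "0 0 -96" --pt "0 0 -116" --pt "0 0 -132" --pt "0 0 -140" --twist '[0,0.05,0.12,0.2,0.28,0.36,0.42,0.46]'

```text
clock: 12.9
ee_pos: [0.5514, -0.0684, 0.3701]
ee_rot: [-3.135, -0.009, 1.144]
ft_force: [0.6, 0.5, -4.7]
width: 0.012
grip_force: 107.6
```

Emit:
step_arm --pt "0 0 0" --pt "0 0 0" --pt "0 0 0" --pt "0 0 0" --pt "0 0 0" --pt "0 0 0" --pt "0 0 0" --pt "0 0 0" --twist '[0.06,0.13,0.21,0.29,0.37,0.43,0.48,0.49]'

```text
clock: 13.7
ee_pos: [0.5511, -0.0683, 0.3678]
ee_rot: [-3.129, -0.003, 0.655]
ft_force: [0.5, 0.2, -5.4]
width: 0.0119
grip_force: 107.5
```

```bash
python3 st.py; python3 - <<'E'
from h import *
from cell import bot
S=bot.read_camera("side")
cv2.imwrite("pics/l1.png",S["img"][60:300,180:460,::-1])
E
```

```text
{'clock': 13.7, 'q': [-0.232, 0.119, 1.067, 0.011, 1.963, 0.688], 'ee_pos': [0.551, -0.068, 0.368], 'ee_rot': [-3.129, -0.003, 0.655]}
```

View pics/l1.png

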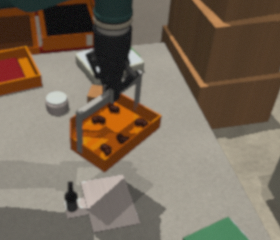

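The tray is lifted level with the seeds inside (crop (115,125)), well above the stand. Now I'll push radially outward to the reach limit to gain tilt.

Emit:
step_arm --pt "7 7 0" --pt "21 21 0" --pt "38 38 0" --pt "55 55 0" --pt "72 72 0" --pt "89 89 0" --pt "106 106 0" --pt "120 120 0" --twist '[0,0,0,0,0,0,0,0]'

```text
clock: 14.55
ee_pos: [0.7214, -0.0906, 0.3658]
ee_rot: [-3.13, -0.004, 0.657]
ft_force: [0.5, 0.2, -5.8]
width: 0.0119
grip_force: 107.7
```

Emit:
step_arm --pt "14 14 0" --pt "28 28 0" --pt "42 42 0" --pt "56 56 0" --pt "70 70 0" --pt "84 84 0" --pt "98 98 0" --pt "112 112 0" --twist '[0,0,0,0,0,0,0,0]'

```text
clock: 15.35
ee_pos: [0.7963, -0.1003, 0.3239]
ee_rot: [3.125, -0.032, 0.656]
ft_force: [0.5, -0.3, -4.7]
width: 0.0118
grip_force: 110.4
```

```bash
python3 st.py
```

```text
{'clock': 15.35, 'q': [-0.201, 0.758, 0.274, 0.015, 2.076, 0.721], 'ee_pos': [0.796, -0.1, 0.324], 'ee_rot': [3.125, -0.032, 0.656]}
```

Emit:
step_arm --pt "25 25 -10" --pt "50 50 -20" --pt "75 75 -30" --pt "100 100 -40" --pt "125 125 -50" --pt "150 150 -60" --pt "175 175 -70" --pt "200 200 -80" --twist '[0,0,0,0,0,0,0,0]'

```text
clock: 16.15
ee_pos: [0.828, -0.1049, 0.2903]
ee_rot: [3.1, -0.058, 0.657]
ft_force: [0.0, 0.1, -5.4]
width: 0.0117
grip_force: 110.4
```

Emit:
step_arm --pt "30 30 -10" --pt "60 60 -20" --pt "90 90 -30" --pt "120 120 -40" --pt "150 150 -50" --pt "180 180 -60" --pt "210 210 -70" --pt "240 240 -80" --twist '[0,0,0,0,0,0,0,0]'

```text
clock: 16.95
ee_pos: [0.8578, -0.1093, 0.2598]
ee_rot: [3.072, -0.086, 0.658]
ft_force: [-0.3, 0.4, -5.2]
width: 0.0118
grip_force: 110.4
```

```bash
python3 st.py
```

```text
{'clock': 16.95, 'q': [-0.199, 0.839, 0.275, 0.02, 1.918, 0.724], 'ee_pos': [0.858, -0.109, 0.26], 'ee_rot': [3.072, -0.086, 0.658]}
```

Emit:
step_arm --pt "100 100 -120" --pt "200 200 -240" --pt "300 300 -360" --pt "400 400 -480" --twist '[0,0,0,0]'

```text
clock: 17.35
ee_pos: [0.8422, -0.1084, 0.3139]
ee_rot: [3.042, -0.116, 0.661]
ft_force: [0.0, -0.7, -4.5]
width: 0.012
grip_force: 110.4
```

```bash
python3 st.py
```

```text
{'clock': 17.35, 'q': [-0.203, 0.776, 0.274, 0.024, 1.941, 0.723], 'ee_pos': [0.842, -0.108, 0.314], 'ee_rot': [3.042, -0.116, 0.661]}
```

Emit:
step_arm --pt "120 120 -100" --pt "240 240 -200" --pt "360 360 -300" --pt "480 480 -400" --pt "600 600 -500" --pt "720 720 -600" --pt "840 840 -700" --pt "960 960 -800" --twist '[0,0,0,0,0,0,0,0]'

```text
clock: 18.15
ee_pos: [0.8335, -0.1086, 0.3477]
ee_rot: [3.016, -0.141, 0.664]
ft_force: [-0.5, 0.8, -5.3]
width: 0.0121
grip_force: 110.4
```

```bash
python3 st.py
```

```text
{'clock': 18.15, 'q': [-0.207, 0.735, 0.275, 0.028, 1.945, 0.722], 'ee_pos': [0.833, -0.109, 0.348], 'ee_rot': [3.016, -0.141, 0.664]}
```

Emit:
step_arm --pt "200 200 -150" --pt "200 200 -150" --twist '[0,0]'

```text
clock: 18.35
ee_pos: [0.8395, -0.1098, 0.3616]
ee_rot: [2.985, -0.171, 0.668]
ft_force: [-1.5, -0.4, -4.1]
width: 0.0118
grip_force: 110.5
```

Emit:
step_arm --pt "200 200 -150" --pt "200 200 -150" --twist '[0,0]'

```text
clock: 18.55
ee_pos: [0.8435, -0.1106, 0.3765]
ee_rot: [2.957, -0.198, 0.673]
ft_force: [-1.0, 0.3, -5.3]
width: 0.0122
grip_force: 110.5
```

Emit:
step_arm --pt "200 200 -150" --pt "200 200 -150" --twist '[0,0]'

```text
clock: 18.75
ee_pos: [0.8463, -0.1114, 0.393]
ee_rot: [2.928, -0.225, 0.678]
ft_force: [-0.0, -0.5, -5.5]
width: 0.0119
grip_force: 110.5
```

```bash
python3 st.py
```

```text
{'clock': 18.75, 'q': [-0.211, 0.688, 0.274, 0.038, 1.873, 0.723], 'ee_pos': [0.846, -0.111, 0.393], 'ee_rot': [2.928, -0.225, 0.678]}
```

Emit:
step_arm --pt "200 200 -150" --pt "200 200 -150" --twist '[0,0]'

```text
clock: 18.95
ee_pos: [0.8477, -0.1119, 0.4112]
ee_rot: [2.899, -0.252, 0.685]
ft_force: [-0.2, 0.1, -4.9]
width: 0.0119
grip_force: 110.5
```

Emit:
step_arm --pt "200 200 -150" --pt "200 200 -150" --twist '[0,0]'

```text
clock: 19.15
ee_pos: [0.8479, -0.1123, 0.4309]
ee_rot: [2.87, -0.279, 0.692]
ft_force: [0.1, -0.1, -6.1]
width: 0.0124
grip_force: 110.5
```

Emit:
step_arm --pt "200 200 -150" --pt "200 200 -150" --twist '[0,0]'

```text
clock: 19.35
ee_pos: [0.8466, -0.1125, 0.4519]
ee_rot: [2.84, -0.305, 0.7]
ft_force: [0.1, 0.5, -5.4]
width: 0.0119
grip_force: 110.5
```

Emit:
step_arm --pt "200 200 -150" --pt "200 200 -150" --twist '[0,0]'

```text
clock: 19.55
ee_pos: [0.8439, -0.1125, 0.4742]
ee_rot: [2.809, -0.332, 0.709]
ft_force: [-0.3, -0.3, -4.9]
width: 0.0118
grip_force: 110.5
```

Emit:
step_arm --pt "200 200 -150" --pt "200 200 -150" --twist '[0,0]'

```text
clock: 19.75
ee_pos: [0.8399, -0.1124, 0.4975]
ee_rot: [2.778, -0.358, 0.719]
ft_force: [-0.3, -0.1, -5.2]
width: 0.0115
grip_force: 110.5
```

Emit:
step_arm --pt "200 200 -150" --pt "200 200 -150" --twist '[0,0]'

```text
clock: 19.95
ee_pos: [0.8344, -0.112, 0.5216]
ee_rot: [2.746, -0.384, 0.731]
ft_force: [-0.9, 0.6, -5.3]
width: 0.0119
grip_force: 110.5
```

```bash
python3 st.py; python3 - <<'E'
from h import *
from cell import bot
from scipy.spatial.transform import Rotation as R
s=bot.observe();Rt=R.from_euler('xyz',s["ee_rot"]).as_matrix()
print("tilt deg",np.degrees(np.arccos(-Rt[2,2])))
S=bot.read_camera("side");T=bot.read_camera("top");pickle.dump(dict(top=T,side=S),open("c2.pkl","wb"))
cv2.imwrite("pics/t1.png",np.hstack([cv2.resize(T["img"][20:300,180:440],(390,420)),cv2.resize(S["img"][40:320,230:490],(390,420))])[:,:,::-1])
E
```

```text
{'clock': 19.95, 'q': [-0.224, 0.552, 0.274, 0.06, 1.774, 0.723], 'ee_pos': [0.834, -0.112, 0.522], 'ee_rot': [2.746, -0.384, 0.731]}
tilt deg 31.179438008313326
```

View pics/t1.png

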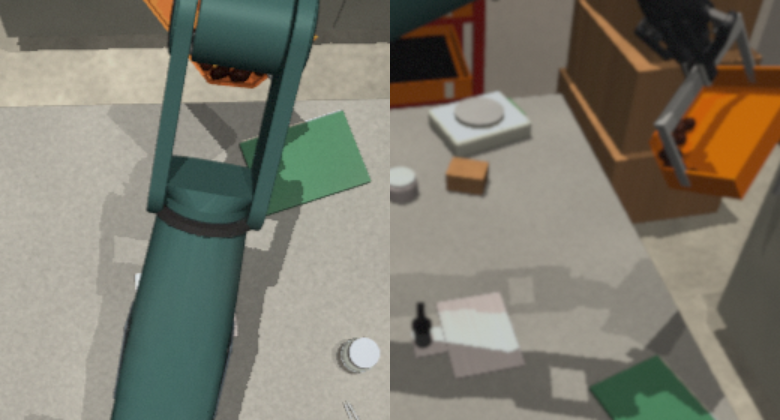

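The tray is up and tilted about 31°. The seeds sit at the cut corner: dark cluster at (680,135) in the side view and (230,72) in the top view. I'll add a little more tilt, then back off the reach limit and settle.

Emit:
step_arm --pt "200 200 -150" --pt "200 200 -150" --twist '[0,0]'

```text
clock: 20.25
ee_pos: [0.8282, -0.1117, 0.5442]
ee_rot: [2.716, -0.408, 0.742]
ft_force: [-0.3, 0.1, -4.0]
width: 0.0115
grip_force: 110.6
```

Emit:
step_arm --pt "200 200 -150" --pt "200 200 -150" --twist '[0,0]'

```text
clock: 20.45
ee_pos: [0.819, -0.1108, 0.5722]
ee_rot: [2.68, -0.435, 0.756]
ft_force: [-0.4, 0.7, -5.3]
width: 0.0123
grip_force: 110.6
```

Emit:
step_arm --pt "200 200 -150" --pt "200 200 -150" --twist '[0,0]'

```text
clock: 20.65
ee_pos: [0.8092, -0.1099, 0.598]
ee_rot: [2.646, -0.46, 0.77]
ft_force: [0.1, -0.2, -4.5]
width: 0.0122
grip_force: 110.6
```

Emit:
step_arm --pt "-4 -4 -4" --pt "-12 -12 -12" --pt "-22 -22 -22" --pt "-34 -34 -34" --pt "-46 -46 -46" --pt "-58 -58 -56" --pt "-66 -66 -64" --pt "-70 -70 -67" --twist '[0,0,0,0,0,0,0,0]'

```text
clock: 21.45
ee_pos: [0.6896, -0.0941, 0.5905]
ee_rot: [2.646, -0.459, 0.77]
ft_force: [-0.4, -0.3, -5.0]
width: 0.0119
grip_force: 110.6
```

Emit:
step_arm --pt "0 0 0" --pt "0 0 0" --pt "0 0 0" --pt "0 0 0" --pt "0 0 0" --pt "0 0 0" --pt "0 0 0" --pt "0 0 0" --twist '[0,0,0,0,0,0,0,0]'

```text
clock: 22.25
ee_pos: [0.6919, -0.0945, 0.5877]
ee_rot: [2.649, -0.457, 0.769]
ft_force: [-1.8, 0.0, -5.4]
width: 0.0121
grip_force: 110.6
```

```bash
python3 st.py; python3 - <<'E'
from h import *
from cell import bot
from scipy.spatial.transform import Rotation as R
s=bot.observe();Rt=R.from_euler('xyz',s["ee_rot"]).as_matrix()
print("tilt deg",np.degrees(np.arccos(-Rt[2,2])),"speeds",abs(s["joint_velocities"]).max())
# tray axes: x=tool y, y=tool x*1, up=-tool z (tool yaw = tray yaw+90deg)
print("tray x,y slope",Rt[2,1],Rt[2,0])
S=bot.read_camera("side");T=bot.read_camera("top")
def cr(C,p,w):
    x=C["K"]@(C["R"]@p+C["t"]);u,v=(x[:2]/x[2]).astype(int);u0,v0=max(u-w,0),max(v-w,0);return cv2.resize(C["img"][v0:v0+2*w,u0:u0+2*w],(400,400),interpolation=cv2.INTER_CUBIC)
p=s["ee_pos"]+Rt[:,2]*.08
cv2.imwrite("pics/t2.png",np.hstack([cr(T,p,70),cr(S,p,70)])[:,:,::-1])
E
```

```text
{'clock': 22.25, 'q': [-0.258, 0.111, 0.759, 0.089, 1.618, 0.695], 'ee_pos': [0.692, -0.095, 0.588], 'ee_rot': [2.649, -0.457, 0.769]}
tilt deg 37.750761491056764 speeds 0.005934204548641979
tray x,y slope 0.4240481594782386 0.4415948637061674
```

View pics/t2.png

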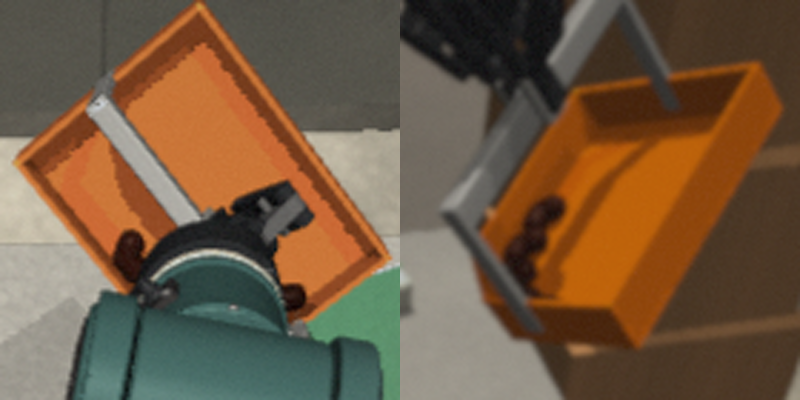

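```bash
cat > seeds.py <<'E'
from h import *
from cell import bot
from scipy.spatial.transform import Rotation as R
s=bot.observe();Rt=R.from_euler('xyz',s["ee_rot"]).as_matrix()
A=np.c_[Rt[:,1],Rt[:,0],-Rt[:,2]];O=s["ee_pos"]+Rt[:,2]*.103
for n in("side","top"):
    C=bot.read_camera(n)
    h=cv2.cvtColor(C["img"],cv2.COLOR_RGB2HSV);m=((h[...,2]<95)&((h[...,0]<14)|(h[...,0]>165))&(h[...,1]>70)).astype(np.uint8)
    for y,x in np.argwhere(m):
        o,d=ray(C,(x,y));o2=A.T@(o-O);d2=A.T@d;p=o2+d2*(.014-o2[2])/d2[2]
        if not(-.073<p[0]<.073 and -.098<p[1]<.098):m[y,x]=0
    k,l,st,ce=cv2.connectedComponentsWithStats(m)
    for i in range(1,k):
        if st[i,4]>12:
            q=[]
            for y,x in np.argwhere(l==i):
                o,d=ray(C,(x,y));o2=A.T@(o-O);d2=A.T@d;q.append((o2+d2*(.014-o2[2])/d2[2])[:2]*1000)
            q=np.array(q);print(n,"px",st[i,4],"c",q.mean(0).round(),"min",q.min(0).round(),"max",q.max(0).round())
E
python3 seeds.py
```

```text
side px 261 c [-9. 90.] min [-72.  80.] max [41. 98.]
side px 322 c [-53. -25.] min [-73. -73.] max [-15.  16.]
side px 75 c [-42. -83.] min [-73. -98.] max [-17. -58.]
side px 193 c [ 25. -90.] min [-24. -98.] max [ 66. -82.]
top px 157 c [-61.   0.] min [-73. -18.] max [-47.  15.]
top px 63 c [  8. -90.] min [ -3. -98.] max [ 16. -77.]
```

The tilt is steady, but the seeds form a chain along the two walls: one sits at about (-60,0) mm and one at (8,-88) in the tray. Rocking the tray about its own normal will compact them into the corner.

Emit:
step_arm --pt "0 0 0" --pt "0 0 0" --pt "0 0 0" --pt "0 0 0" --pt "10 0 0" --pt "0 0 0" --pt "10 0 0" --pt "0 0 0" --twist '[0.12,0.24,0.36,0.45,0.45,0.45,0.45,0.45]'

```text
clock: 23.25
ee_pos: [0.6928, -0.0933, 0.5881]
ee_rot: [2.906, -0.623, 0.28]
ft_force: [0.0, 0.6, -4.8]
width: 0.0119
grip_force: 110.6
```

```bash
python3 seeds.py
```

```text
side px 175 c [-15.  93.] min [-73.  87.] max [34. 98.]
side px 481 c [-29. -66.] min [-73. -92.] max [ 31. -27.]
```

Emit:
step_arm --pt "0 0 0" --pt "0 0 0" --pt "0 0 0" --pt "0 0 0" --pt "0 0 0" --pt "0 0 0" --twist '[-0.12,-0.24,-0.36,-0.45,-0.45,-0.45]'

```text
clock: 23.95
ee_pos: [0.6918, -0.0945, 0.5879]
ee_rot: [2.65, -0.459, 0.767]
ft_force: [0.8, -0.2, -5.1]
width: 0.0117
grip_force: 110.6
```

```bash
python3 seeds.py
```

```text
side px 268 c [-9. 90.] min [-72.  80.] max [42. 98.]
side px 184 c [-39. -52.] min [-73. -73.] max [  5. -29.]
side px 80 c [-41. -84.] min [-73. -98.] max [-14. -58.]
side px 193 c [ 24. -90.] min [-24. -98.] max [ 67. -82.]
top px 208 c [ 22. -88.] min [ -1. -98.] max [ 44. -72.]
```

Emit:
step_arm --pt "0 0 0" --pt "0 0 0" --pt "0 10 0" --pt "0 0 0" --pt "0 10 0" --pt "0 0 0" --twist '[-0.1,-0.2,-0.22,-0.22,-0.22,-0.22]'

```text
clock: 24.65
ee_pos: [0.6926, -0.0964, 0.5876]
ee_rot: [2.567, -0.345, 0.971]
ft_force: [-0.6, 0.4, -5.8]
width: 0.0118
grip_force: 110.6
```

```bash
python3 seeds.py
```

```text
side px 299 c [-6. 89.] min [-71.  79.] max [48. 98.]
side px 92 c [-47. -26.] min [-68. -66.] max [-14.  -4.]
side px 151 c [-44. -72.] min [-73. -98.] max [-12. -28.]
side px 279 c [ 29. -88.] min [-12. -98.] max [ 67. -77.]
top px 13 c [-43.   5.] min [-54.   4.] max [-32.   7.]
top px 147 c [  2. -87.] min [-11. -97.] max [ 17. -75.]
```

Emit:
step_arm --pt "0 0 0" --pt "0 0 0" --pt "6 6 0" --pt "0 0 0" --pt "6 6 0" --pt "0 0 0" --twist '[0.1,0.2,0.22,0.22,0.22,0.22]'

```text
clock: 25.35
ee_pos: [0.693, -0.0946, 0.5881]
ee_rot: [2.648, -0.459, 0.769]
ft_force: [-0.3, -0.3, -5.2]
width: 0.0116
grip_force: 110.7
```

```bash
python3 seeds.py
```

```text
side px 267 c [-9. 90.] min [-71.  81.] max [42. 98.]
side px 274 c [-47. -39.] min [-73. -73.] max [-4. -3.]
side px 79 c [-41. -84.] min [-73. -98.] max [-14. -59.]
side px 200 c [ 26. -90.] min [-20. -98.] max [ 67. -82.]
top px 27 c [-52. -10.] min [-73. -19.] max [-27.  -5.]
top px 78 c [  9. -90.] min [ -1. -98.] max [ 19. -78.]
```

```bash
python3 st.py; python3 - <<'E'
from h import *
from cell import bot
from scipy.spatial.transform import Rotation as R
s=bot.observe();Rt=R.from_euler('xyz',s["ee_rot"]).as_matrix()
S=bot.read_camera("side");T=bot.read_camera("top")
def cr(C,p,w):
    x=C["K"]@(C["R"]@p+C["t"]);u,v=(x[:2]/x[2]).astype(int);u0,v0=max(u-w,0),max(v-w,0);return cv2.resize(C["img"][v0:v0+2*w,u0:u0+2*w],(400,400),interpolation=cv2.INTER_CUBIC)
p=s["ee_pos"]+Rt[:,2]*.08
cv2.imwrite("pics/t3.png",np.hstack([cr(T,p,60),cr(S,p,60)])[:,:,::-1])
E
```

```text
{'clock': 25.45, 'q': [-0.259, 0.11, 0.759, 0.089, 1.619, 0.695], 'ee_pos': [0.691, -0.095, 0.587], 'ee_rot': [2.65, -0.457, 0.768]}
```

View pics/t3.png

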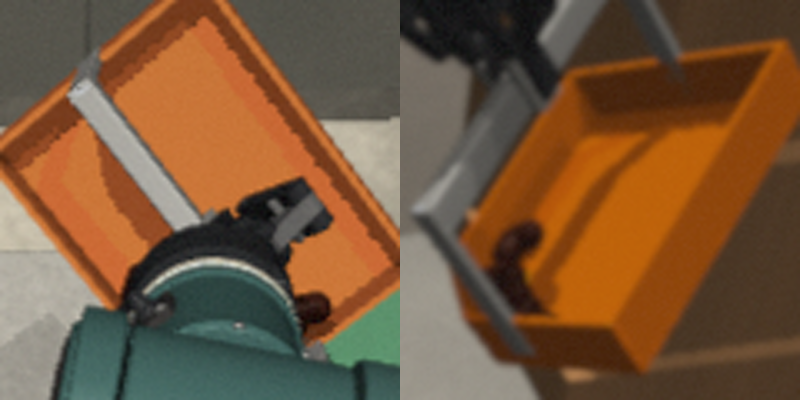

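The tray is held still at about 38° with the seeds bunched at the cut corner: cluster at (515,265) in the side crop, last seed at (312,305) in the top crop. Handing in.

```bash
python3 -c "
from cell import bot
print(bot.close_job())"
```

```text
the job is handed in; nothing more can be done
None
```

I handed the job in with the clamp swung clear and the tray held still in the air, clear of the stand, tilted about 38° with the cut-off corner lowest; the seeds are bunched there with the farthest about 60 mm from the corner point, though the cameras could not show all five separately.

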